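# Load a keyed relief valve on the valve tester and start the test

### The job

Put the brass relief valve from the blue tray on the valve tester: set its nose in the bore of the test port and, pressing only lightly, turn it until its three keys drop into the keyways and its flange lies flush on the port's collar. Let go of it, and only then press the green start button fully in and release it. Press no other button, never force the valve, and leave the other things in the tray and on the tester where they are.

Things in the scene. Friction and masses are not known exactly. Their poses are not given: they have to be found in the camera images.
- valve: Brass relief valve cartridge with a red cap, 85 mm tall, about 0.24 kg, standing upright in the blue tray; origin at the centre of its foot, z up its axis. Round nose 32 mm in diameter and 16 mm long at the foot, its first 3 mm tapered to 27 mm; flange 56 mm in diameter from 16 to 21 mm up; hexagon 36 mm across flats from 21 to 27 mm; red cap 17 mm in diameter from 75 to 85 mm.
- valve_grip (a point): The place to grip the valve: on its axis, half-way up its round brass barrel, 51 mm above its foot; the barrel is 28 mm in diameter and runs from 27 to 75 mm above the foot. Axes of the valve.
- valve_flange (a point): On the valve's axis, in the underside of its flange, 16 mm above its foot; axes of the valve. Just under the flange, 10 to 16 mm above the foot, three keys stand out from the nose at 120 degrees (one along its +x): 8 mm wide, 6 mm high, out to 23 mm from the axis. Seen from above the flange hides them.
- console: Valve tester: cream sheet-metal console 440 mm wide (its y), 260 mm deep (its x), flat top 85 mm high, the front 100 mm sloping down by 11 degrees towards its front edge (its -x, to the robot); two pressure gauges 94 mm in diameter stand at the rear corners, up to 220 mm high. Fixed. Origin under its centre.
- port (a point): Centre of the top face of the test port's steel collar, 24 mm above the console's top; axes of the console. Collar 68 mm in diameter; upright bore 34 mm in diameter, 18 mm deep; three keyways at 120 degrees, 10.5 mm wide, out to 24.5 mm from the axis, deep as the bore. Over 40 N on the port with the keys out of the keyways spoils it.
- port_bore (a point): Centre of the bore's floor, 18 mm below the collar's top; axes of the console, NOT of the keyways: the collar is clamped at any angle, which is not given but can be seen from above or felt. A valve whose keys miss the keyways stands 6 mm high, nose 10 mm down the bore, and can be turned there: within about 3 degrees of a keyway it drops. 120 degrees of turn either way always meets one.
- start (a joint): Green start button, cap 28 mm in diameter, on the sloping front: 0 released, 0.006 m fully in, sprung back, 5 N to push it fully in. It counts as pressed beyond 0.004 m.
- start_top (a point): Centre of the green button's top face; z along the button, out of the panel (11 degrees from vertical, leaning to the console's front). Its black housing, 44 mm in diameter, ends 6 mm below this face.
- stop (a joint): Red stop button beside the green one, 62 mm to the console's right (-y): 0 released, 0.006 m fully in. Not to be pressed.
- hold_btn (a joint): Pale grey button in front of the green one (52 mm nearer to the robot): 0 released, 0.006 m in. Not to be pressed.
- vent_btn (a joint): Yellow button in front of the red one: 0 released, 0.006 m in. Not to be pressed.
- tray: Blue plastic work tray 290 x 150 mm (its x, y), walls 32 mm high and 4 mm thick, floor 4 mm thick; fixed, origin under its centre. The valve, the steel plug and the black cap stand in it in a row along its x, 85 mm apart, in any order.
- plug_center (a point): Steel blanking plug with a round knob, 54 mm in diameter, 52 mm high, standing in the tray; its centre. Leave it.
- dustcap_center (a point): Black plastic dust cap, 42 mm in diameter, 34 mm high, standing in the tray; its centre. Leave it.
- dish_center (a point): Clear round dish, 72 mm in diameter, 28 mm high, on the console's top; its centre. Leave it.
Not all that is in view belongs to the job. Several things have the shape of the valve; the one meant has the colours described above.

How it is judged (in metres and radians):
On the way, in this order (a step that is already met when the one before it is completed fails the run):
1. the valve is home in the port, keys in the keyways, and let go (horizontal distance between valve_flange and port below 0.0025 m and z of valve_flange in the frame of port between -0.004 and 0.002 m and angle between valve_flange's own z axis and vertical below 0.05 rad and contact force between valve and the fingers below 0.1 N), for 0.2 s.
2. the green start button is pressed in (value of joint start above 0.004 m), for 0.05 s.
At the end, for the whole second after the job is handed in: The valve stands at rest and let go in the port: its axis within 2.5 mm of the port's, upright within 0.05 rad, the flange's underside less than 2 mm above the collar's face (it stands 6 mm high while the keys miss); the green button has been pressed beyond 4 mm after that and is out again (all of step 1 and linear speed of valve below 0.01 m/s and value of joint start below 0.0015 m); the robot touches nothing.
It fails at once if the valve is forced, or dropped, on the port: more than 40 N between them while its keys are not in the keyways (contact force between valve and console above 40 N and z of valve_flange in the frame of port above 0.003 m).
It fails at once if the start button is pressed while the valve is not home in the port (value of joint start above 0.004 m and not (horizontal distance between valve_flange and port below 0.0025 m and z of valve_flange in the frame of port between -0.004 and 0.002 m and angle between valve_flange's own z axis and vertical below 0.05 rad)).
It fails at once if another button is pressed (value of joint any of stop, hold_btn, vent_btn above 0.003 m).
It fails at once if a bystander (the steel blanking plug, the black dust cap, the clear dish) is moved by more than 30 mm (distance of any of plug_center, dustcap_center, dish_center from where it was at the start of the episode above 0.03 m).
It also fails if it takes over 72 s, if anything falls off the work surface, if the arm or the gripper's body presses on something with over 40 N, if the wrist force passes 120 N, or if a joint passes its speed limit or range.

### The arm

A 6-joint arm with a two-finger parallel gripper is mounted at the origin on the work surface. World frame = base frame: x ahead of the robot, y to its left, z up, the work surface at z = 0. Lengths are in mm, angles in rad, forces in N, time in s.
With the tool pointing down it reaches from about 325 to 775 mm from the base axis. Payload 5.5 kg.
Tool frame: the origin (TCP) lies between the finger pads; the fingertips stand 11 mm ahead of it and the grasp point (between the pads) lies 8 mm behind it; z points along the fingers, x is the direction in which the jaws open and shut, and the axes are right-handed (so a half turn about z gives the same grasp; the last joint's range is limited). The gripper opens to 88 mm and grips with 3 to 60 N. Pads are 20 mm wide; open, the fingers measure 115 mm over their backs; the gripper's body (75 mm by 178 mm) begins 61 mm behind the grasp point.
Start: joints at [-1.328, 0.091, 1.231, -0, 1.82, -0.057], TCP at [177.197, -573.252, 194.231] pointing down, gripper open.
Joint ranges: [-2.87, 2.87], [-0.86, 2.18], [0.17, 2.46], [-1.51, 4.65], [0.06, 2.69], [-2.65, 2.65]. Speed limits (rad/s): [2.57, 2.57, 3.01, 3.14, 3.14, 3.14].

### API

Orientations are given as a unit quaternion [x, y, z, w].
In Python, from rig import * gives the robot as it stands.
- The arm moves only by the tool step_arm, never from a script. Its argument "rows" is a list of rows, each a list of 7 numbers: the shift along the tool's x, y, z in m, then the turn, a rotation vector about the tool's x, y, z in degrees, then the finger opening in m, from 0 to 0.0878. A call has 1 to 12 rows; each row is the pose to reach, as a shift and turn from the pose measured when the call began, along the tool's axes at that moment; what a row does not reach only later rows make up. A row lasts 1/10 s, in which the tool goes at most 50 mm and 8.59 degrees, less where a joint would pass 70% of its speed; a pose out of reach is approached as far as the arm can. A call with a gripper value outside its range is refused whole. The fingers move at their own pace and stop on an object; "newtons" is the grip in N (left out, the last holds). Time passes only in rows, so rows that repeat a pose let the fingers close. It gives the time, the measured TCP pose, the force and the opening at its end, in the units of the state.
- read_state(): the state, without advancing time (a new reading comes with each control period).
- get_image(name): name is "side" or "top"; returns a dict with "pixels" (384x512x3 uint8, blue, green, red), "intrinsics" (3x3 intrinsics, pixels), "cam_to_world" (4x4, takes a point from camera to world coordinates). Camera axes: x right, y up, looking along -z (the intrinsics and any distortion apply to the point x, -y, -z); pixel columns grow to the right and rows downward; lengths in mm; the calibration is good to about 2 mm. A picture is of the moment at which its call begins. There is no depth.
- close_job(): hands the job in, once; it reports no verdict.
The state is a dict: "t": time; "qpos": joint angles; "joint_velocities": joint speeds; "joint_efforts": joint torques, N m; "position": TCP position; "tcp_rot": TCP orientation; "ft_force": force on the tool from outside, world axes, zero at the start; "wrist_torque": the same for the moment, N m; "width": opening from 0.0 (shut) to 1.0 (fully open).
Only numpy, scipy, OpenCV 4.12 (cv2) and the standard library are available. Lean on these libraries where they do the work, as an engineer would, in place of code of your own. Each camera call takes 0.05 s, during which the arm holds its last target.

## Working session

There is one attempt and no reset: what is moved stays moved. The work goes in short steps, Python scripts to look and compute and a tool call to move; the robot and the scene stay as the last step left them, time stands still between calls to the robot, and variables do not carry over. Pictures are saved under pics/ and viewed, and the job is handed in when it is done.

Besides the shell and the picture viewer there is one more tool, called as a command line: name --pt "numbers of a row" for each row, then --argument value for the rest. step_arm: Moves the arm, as the interface text tells. Its arguments: {"type":"object","properties":{"rows":{"type":"array"},"newtons":{"type":"number"}},"required":["rows"]}

```bash
mkdir -p pics; ls; python3 - <<'E'
from rig import *
import cv2,json,numpy as np
print(read_state())
for n in ("top","side"):
    im=get_image(n); cv2.imwrite(f"pics/{n}0.png",im["pixels"]); print(n,np.array(im["intrinsics"]).tolist(),np.round(im["cam_to_world"],4).tolist(),im.keys())
E
```

```text
pics
{'t': 0.0, 'qpos': array([-1.32771211e+00,  9.18489137e-02,  1.23186778e+00, -3.12940894e-06,
        1.81983802e+00, -5.67101287e-02]), 'joint_velocities': array([ 0.00074665,  0.00077183, -0.00058998,  0.00129763, -0.00129671,
       -0.00032273]), 'joint_efforts': array([-1.34307925e-04, -4.46460593e+01, -4.06438565e+01,  6.96929265e-02,
        2.96436728e-02, -1.60712407e-04]), 'position': array([ 177.0979411 , -572.88736691,  193.12314309]), 'tcp_rot': array([ 8.04773804e-01, -5.93580796e-01, -7.56201073e-04, -6.24965908e-04]), 'ft_force': array([0.78508691, 0.0956126 , 0.18738188]), 'wrist_torque': array([-0.02943972, -0.00636629,  0.01756701]), 'width': 1.0003597621615226}
top [[424.0034508924643, 0.0, 253.77193436950864], [0.0, 424.0034508924643, 191.66130006448466], [0.0, 0.0, 1.0]] [[0.005, 0.9884, -0.1516, 343.5049], [-0.9999, 0.0028, -0.0152, 14.6709], [-0.0146, 0.1517, 0.9883, 1146.8598], [0.0, 0.0, 0.0, 1.0]] dict_keys(['pixels', 'intrinsics', 'cam_to_world'])
side [[418.8502089547832, 0.0, 257.64104105426145], [0.0, 418.8502089547832, 196.37519480015234], [0.0, 0.0, 1.0]] [[-0.875, 0.3465, -0.3381, 164.3671], [-0.4839, -0.6029, 0.6344, 619.2212], [0.016, 0.7187, 0.6952, 758.8515], [0.0, 0.0, 0.0, 1.0]] dict_keys(['pixels', 'intrinsics', 'cam_to_world'])
```

View pics/top0.png

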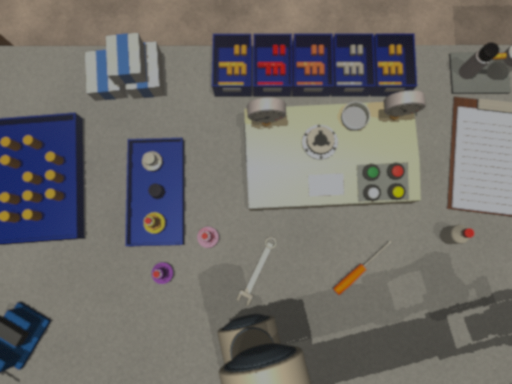

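View pics/side0.png

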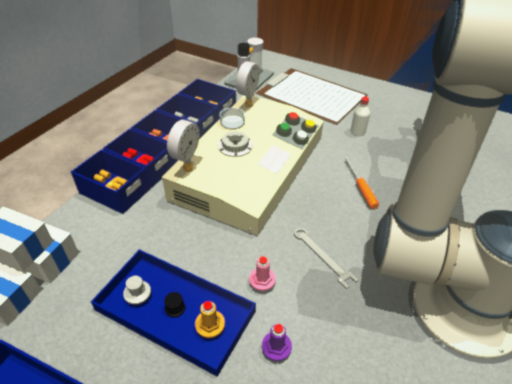

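Candidates (top view):
- (153,222): brass with a red cap, in the small blue tray
- (208,237): pink, on the table
- (162,272): purple, on the table
- about (30,180): yellow pegs in the left blue bin
- (463,233): red-capped bottle

I choose (153,222), and I'll check it and the port in close crops.

```bash
python3 - <<'E'
import cv2,numpy as np
t=cv2.imread("pics/top0.png");s=cv2.imread("pics/side0.png")
r=lambda im,x,y,w,h,W,H:cv2.resize(im[y:y+h,x:x+w],(W,H),interpolation=cv2.INTER_CUBIC)
a=r(t,120,190,50,50,400,300)*1
a=np.hstack([r(t,125,200,50,50,400,400),r(t,296,116,50,50,400,400)])
cv2.imwrite("pics/crop_a.png",a[:,:800])
b=np.hstack([r(s,180,285,60,60,400,400),r(s,205,115,60,60,400,400)])
cv2.imwrite("pics/crop_b.png",b)
E
```

```text
(no output)
```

View pics/crop_a.png

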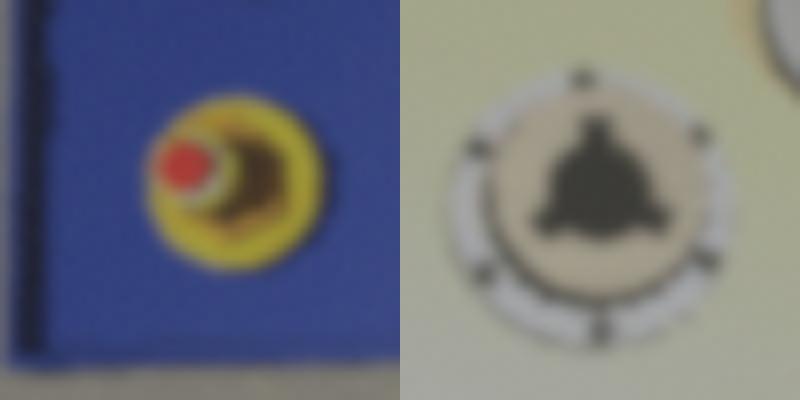

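View pics/crop_b.png

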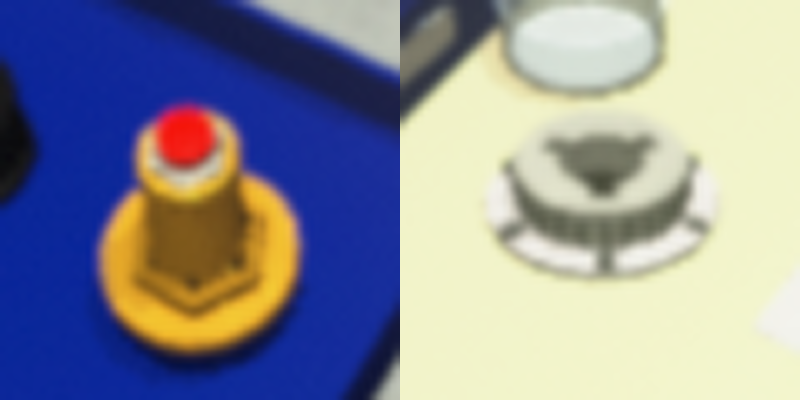

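```bash
cat > h.py <<'E'
import numpy as np,cv2
from rig import *
def load(n):
    im=get_image(n); return im["pixels"],np.array(im["intrinsics"]),np.array(im["cam_to_world"])
def ray(K,T,px):
    d=np.array([(px[0]-K[0,2])/K[0,0],-(px[1]-K[1,2])/K[1,1],-1.]); return T[:3,3],T[:3,:3]@d
def atz(K,T,px,z):
    o,d=ray(K,T,px); return o+d*(z-o[2])/d[2]
def proj(K,T,p):
    c=np.linalg.inv(T)@np.append(p,1); return np.array([K[0,2]+K[0,0]*c[0]/-c[2],K[1,2]-K[1,1]*c[1]/-c[2]])
def tri(rs):
    A=np.zeros((3,3));b=np.zeros(3)
    for o,d in rs:
        d=d/np.linalg.norm(d);P=np.eye(3)-np.outer(d,d);A+=P;b+=P@o
    p=np.linalg.solve(A,b); return p,[np.linalg.norm((np.eye(3)-np.outer(d,d)/(d@d))@(p-o)) for o,d in rs]
def blob(im,box,f):
    x,y,w,h=box; hs=cv2.cvtColor(im[y:y+h,x:x+w],cv2.COLOR_BGR2HSV); m=f(hs).astype(np.uint8)
    n,l,st,c=cv2.connectedComponentsWithStats(m); i=1+np.argmax(st[1:,4]); 
    cn=max(cv2.findContours((l==i).astype(np.uint8),cv2.RETR_EXTERNAL,cv2.CHAIN_APPROX_NONE)[0],key=len)
    e=cv2.fitEllipse(cn); return c[i]+[x,y],np.array(e[0])+[x,y],e[1],st[i,4]
red=lambda h:((h[...,0]<8)|(h[...,0]>172))&(h[...,1]>130)&(h[...,2]>90)
brass=lambda h:(h[...,0]>10)&(h[...,0]<35)&(h[...,1]>110)&(h[...,2]>60)
green=lambda h:(h[...,0]>45)&(h[...,0]<85)&(h[...,1]>90)&(h[...,2]>50)
yel=lambda h:(h[...,0]>20)&(h[...,0]<35)&(h[...,1]>150)&(h[...,2]>100)
E
python3 - <<'E'
from h import *
t,K1,T1=load("top");s,K2,T2=load("side")
R={}
for nm,f,b1,b2 in [("cap",red,(138,210,25,25),(195,293,25,25)),("flange",brass,(135,205,40,38),(185,300,50,50)),("green",green,(358,158,28,28),(270,115,30,25)),("stopred",red,(385,158,28,28),(283,108,22,18)),("yel",yel,(385,178,28,28),(300,115,22,18))]:
    try:
        a=blob(t,b1,f);b=blob(s,b2,f)
        print(nm,[np.round(v,1) for v in a],[np.round(v,1) for v in b]);print("  tri",np.round(tri([ray(K1,T1,a[0]),ray(K2,T2,b[0])])[0],1),tri([ray(K1,T1,a[0]),ray(K2,T2,b[0])])[1], "topz", [np.round(atz(K1,T1,a[1],z)[:2],1) for z in(25,89,85)],[np.round(atz(K2,T2,b[1],z)[:2],1) for z in(25,89,85)])
    except Exception as e: print(nm,e)
p1=(320.3,139.6);p2=(235.3,138.9)
print("port",tri([ray(K1,T1,p1),ray(K2,T2,p2)]),atz(K1,T1,p1,109),atz(K2,T2,p2,109))
# console corners, tray corners (z85 / z32)
for p,z in [((246,106),85),((248,209),0),((420,203),0),((127,140),32),((184,139),32),((126,245),32),((185,245),32)]: print(p,z,np.round(atz(K1,T1,p,z),0))
c=lambda im,x,y,w,h,k:cv2.resize(im[y:y+h,x:x+w],None,fx=k,fy=k,interpolation=cv2.INTER_CUBIC)
cv2.imwrite("pics/btn.png",np.hstack([c(t,350,155,64,50,6),c(s,268,105,64,50,6)]))
E
```

```text
cap [array([147.5, 220.2]), array([147.5, 220.2]), array([4.7, 5.4]), np.int32(26)] [array([207.4, 305.3]), array([207.4, 305.4]), array([7.5, 9.1]), np.int32(64)]
  tri [433.5 298.6  83.5] [np.float64(0.438334636342088), np.float64(0.4383346363420902)] topz [array([438. , 314.1]), array([432.6, 297. ]), array([432.9, 298.1])] [array([457.3, 271. ]), array([431.7, 301.4]), array([433.3, 299.5])]
flange [array([155.3, 222.8]), array([154.9, 222.6]), array([18.5, 19.1]), np.int32(267)] [array([209.6, 323.2]), array([209.3, 322.4]), array([28. , 30.7]), np.int32(651)]
  tri [433.7 296.4  15. ] [np.float64(1.9020608912132835), np.float64(1.9020608912132957)] topz [array([431.6, 294.3]), array([426.6, 278.3]), array([426.9, 279.3])] [array([433.3, 300. ]), array([409.9, 327.9]), array([411.3, 326.1])]
green [array([372.3, 171.9]), array([372.3, 171.9]), array([ 9.7, 10. ]), np.int32(90)] [array([284.4, 126.4]), array([284.4, 126.4]), array([7.3, 9. ]), np.int32(63)]
  tri [ 557.  -267.3   94.6] [np.float64(0.7971378448647393), np.float64(0.7971378448646694)] topz [array([ 570.2, -286.2]),
[... 696 characters left out ...]
), np.int32(52)]
  tri [ 509.4 -332.7   83.2] [np.float64(1.1554747631860127), np.float64(1.155474763185963)] topz [array([ 517.4, -352. ]), array([ 507.5, -331.1]), array([ 508.1, -332.4])] [array([ 540.5, -414.4]), array([ 507.7, -324.3]), array([ 509.7, -329.9])]
port (array([ 636.94416666, -136.73056354,  105.57569474]), [np.float64(0.14921776105243753), np.float64(0.14921776105254664)]) [ 635.83732303 -136.28681818  109.        ] [ 634.62147562 -132.7434531   109.        ]
(246, 106) 85 [733.  52.  85.]
(248, 209) 0 [472.  48.   0.]
(420, 203) 0 [ 490. -418.    0.]
(127, 140) 32 [656. 378.  32.]
(184, 139) 32 [659. 222.  32.]
(126, 245) 32 [372. 366.  32.]
(185, 245) 32 [373. 211.  32.]
```

View pics/btn.png

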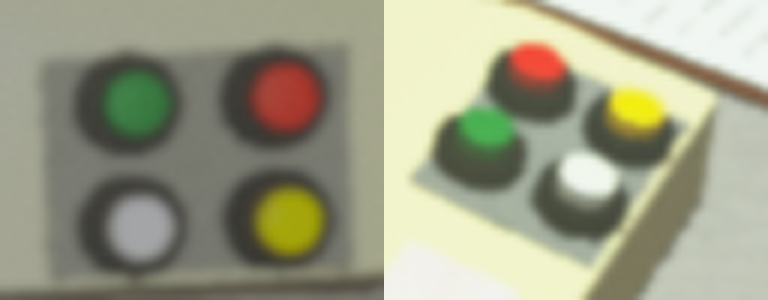

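The crops confirm it: (153,222) is the brass valve with a red cap. The port's keyways show, with one pointing roughly world +x. Next I compute the approach rows.

```bash
cat >> h.py <<'E'
from scipy.spatial.transform import Rotation as Ro
def rows(wps,op):
    """wps: list of (x,y,z,yawdeg) world, tool down"""
    s=read_state();R=Ro.from_quat(s["tcp_rot"]);p=s["position"]
    for x,y,z,yw in wps:
        d=R.inv().apply(np.array([x,y,z])-p)/1000
        a=np.radians(yw); Rt=Ro.from_matrix(np.array([[np.cos(a),np.sin(a),0],[np.sin(a),-np.cos(a),0],[0,0,-1]]))
        v=np.degrees((R.inv()*Rt).as_rotvec())
        print(list(np.round(d,4))+list(np.round(v,2))+[op])
    print("pos",np.round(p,2),"yaw",np.round(np.degrees(np.arctan2(R.as_matrix()[1,0],R.as_matrix()[0,0])),2))
E
python3 - <<'E'
from h import *
rows([(420,-380,260,-75),(560,-60,250,-80),(470,250,200,-90),(433,298,150,-90)],.0878)
E
```

```text
[np.float64(-0.1128), np.float64(-0.289), np.float64(-0.0663), np.float64(-0.0), np.float64(0.07), np.float64(2.18), 0.0878]
[np.float64(-0.3771), np.float64(-0.5173), np.float64(-0.056), np.float64(-0.0), np.float64(0.07), np.float64(7.18), 0.0878]
[np.float64(-0.6998), np.float64(-0.5229), np.float64(-0.0056), np.float64(0.0), np.float64(0.07), np.float64(17.18), 0.0878]
[np.float64(-0.7566), np.float64(-0.5017), np.float64(0.0445), np.float64(0.0), np.float64(0.07), np.float64(17.18), 0.0878]
pos [ 177.15 -573.02  193.51] yaw -72.82
```

step_arm --pt "-0.113 -0.289 -0.066 0 0 2.2 0.0878" --pt "-0.113 -0.289 -0.066 0 0 2.2 0.0878" --pt "-0.113 -0.289 -0.066 0 0 2.2 0.0878" --pt "-0.113 -0.289 -0.066 0 0 2.2 0.0878" --pt "-0.113 -0.289 -0.066 0 0 2.2 0.0878" --pt "-0.113 -0.289 -0.066 0 0 2.2 0.0878" --pt "-0.377 -0.517 -0.056 0 0 7 0.0878" --pt "-0.377 -0.517 -0.056 0 0 7 0.0878" --pt "-0.377 -0.517 -0.056 0 0 7 0.0878" --pt "-0.377 -0.517 -0.056 0 0 7 0.0878" --pt "-0.377 -0.517 -0.056 0 0 7 0.0878" --pt "-0.377 -0.517 -0.056 0 0 7 0.0878"

```text
t: 1.4
position: [533.3, -116.1, 251.0]
tcp_rot: [0.767, -0.642, -0.0, -0.0]
ft_force: [0.6, -0.5, -0.2]
width: 0.999
```

```bash
python3 - <<'E'
from h import *
rows([(470,240,200,-90),(433,298,150,-90)],.0878)
E
```

```text
[np.float64(-0.3617), np.float64(-0.0006), np.float64(0.0514), np.float64(0.0), np.float64(0.06), np.float64(10.17), 0.0878]
[np.float64(-0.4252), np.float64(0.0256), np.float64(0.1015), np.float64(0.0), np.float64(0.06), np.float64(10.17), 0.0878]
pos [ 533.33 -116.14  251.01] yaw -79.83
```

step_arm --pt "-0.362 0 0.051 0 0 10.2 0.0878" --pt "-0.362 0 0.051 0 0 10.2 0.0878" --pt "-0.362 0 0.051 0 0 10.2 0.0878" --pt "-0.362 0 0.051 0 0 10.2 0.0878" --pt "-0.362 0 0.051 0 0 10.2 0.0878" --pt "-0.362 0 0.051 0 0 10.2 0.0878" --pt "-0.362 0 0.051 0 0 10.2 0.0878" --pt "-0.362 0 0.051 0 0 10.2 0.0878" --pt "-0.425 0.0256 0.1015 0 0 10.2 0.0878" --pt "-0.425 0.0256 0.1015 0 0 10.2 0.0878" --pt "-0.425 0.0256 0.1015 0 0 10.2 0.0878" --pt "-0.425 0.0256 0.1015 0 0 10.2 0.0878"

```text
t: 2.6
position: [432.7, 297.7, 149.7]
tcp_rot: [0.707, -0.707, -0.0, 0.0]
ft_force: [-0.3, 0.0, 1.0]
width: 0.996
```

```bash
python3 - <<'E'
from h import *
rows([(433,298,100,-90),(433,298,50,-90)],.0878)
t,K1,T1=load("top");s,K2,T2=load("side")
cv2.imwrite("pics/t1.png",cv2.resize(t[180:280,100:230],None,fx=6,fy=6)[:600,:780])
cv2.imwrite("pics/s1.png",cv2.resize(s[220:360,120:300],None,fx=4,fy=4))
E
```

```text
[np.float64(-0.0003), np.float64(-0.0004), np.float64(0.0497), np.float64(0.05), np.float64(0.0), np.float64(0.05), 0.0878]
[np.float64(-0.0003), np.float64(-0.0004), np.float64(0.0997), np.float64(0.05), np.float64(0.0), np.float64(0.05), 0.0878]
pos [432.69 297.71 149.67] yaw -89.95
```

View pics/s1.png

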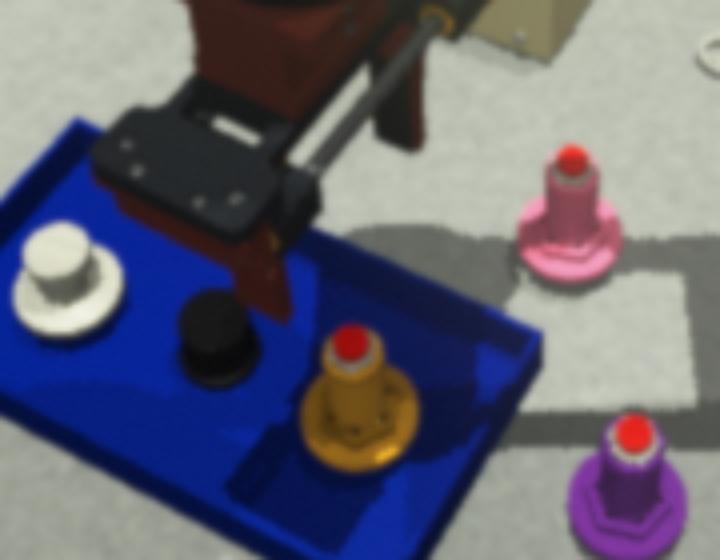

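View pics/t1.png

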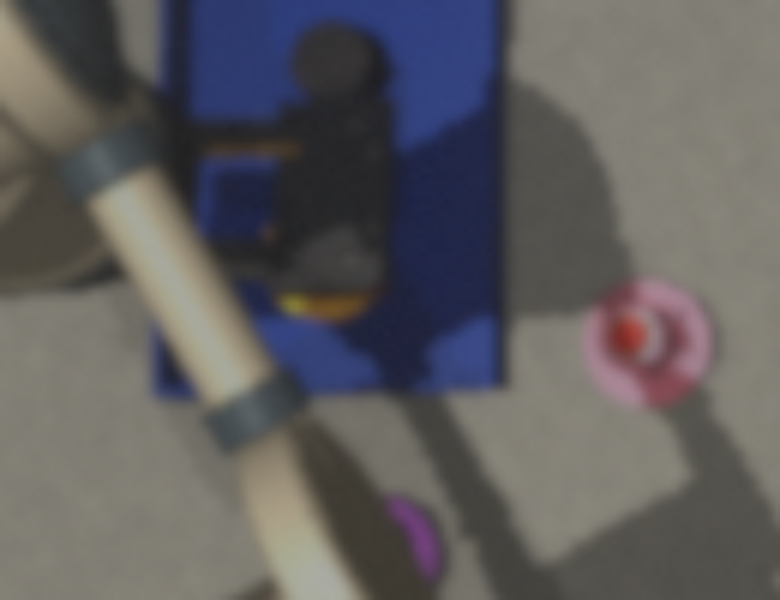

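Side crop: the brass valve stands at (207,305) full px, with the gripper up and to its left. The dust cap and plug are to its left. I'll project the expected fingertips to check that they match the picture.

```bash
python3 - <<'E'
from h import *
s,K2,T2=load("side")
im=cv2.resize(s[200:360,120:300],None,fx=4,fy=4)
for p,c in [((433,342,139),(0,255,0)),((433,254,139),(0,255,255)),((477,298,139),(255,255,0)),((389,298,139),(255,0,255)),((433,298,89),(255,255,255)),((433,298,150),(255,255,255)),((433,298,25),(200,200,200))]:
    q=proj(K2,T2,p); print(p,q); cv2.circle(im,tuple(int(v) for v in (q-[120,200]+.5)*4),4,c,-1)
cv2.imwrite("pics/s2.png",im[:600])
E
```

```text
(433, 342, 139) [191.08969432 307.60204478]
(433, 254, 139) [219.69327023 269.86739258]
(477, 298, 139) [185.20026247 277.54163218]
(389, 298, 139) [227.55155243 298.91425529]
(433, 298, 89) [207.86411387 303.61599994]
(433, 298, 150) [205.49380903 284.37242142]
(433, 298, 25) [210.08245807 321.62586944]
```

View pics/s2.png

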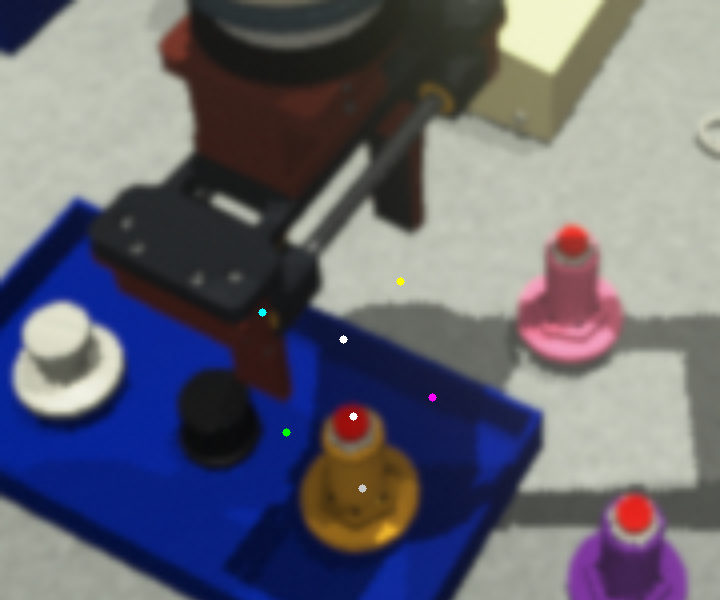

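```bash
python3 - <<'E'
from h import *
s,K2,T2=load("side")
for px in [(187.5,297.5),(191.5,298),(221,256.5),(223,256)]:
    o,d=ray(K2,T2,px)
    for X in (423,433,443): print(px,np.round(o+d*(X-o[0])/d[0],0),end=' ')
    print()
t,K1,T1=load("top")
for px in [(146,197),(165,228),(155,212)]:
    print([np.round(atz(K1,T1,px,z),0)[:2] for z in (150,170,200,250)])
print(read_state()["position"],np.round(read_state()["qpos"],3))
E
```

```text
(187.5, 297.5) [423. 356. 197.] (187.5, 297.5) [433. 346. 175.] (187.5, 297.5) [443. 336. 153.] 
(191.5, 298) [423. 348. 184.] (191.5, 298) [433. 337. 161.] (191.5, 298) [443. 327. 139.] 
(221, 256.5) [423. 261. 192.] (221, 256.5) [433. 247. 170.] (221, 256.5) [443. 233. 148.] 
(223, 256) [423. 255. 187.] (223, 256) [433. 241. 165.] (223, 256) [443. 227. 143.] 
[array([483., 287.]), array([480., 281.]), array([476., 273.]), array([469., 259.])]
[array([409., 239.]), array([408., 234.]), array([406., 227.]), array([403., 216.])]
[array([447., 264.]), array([445., 259.]), array([442., 251.]), array([437., 239.])]
[434.11122617 297.10105616 151.2173519 ] [ 5.350e-01 -1.150e-01  1.511e+00  1.000e-03  1.743e+00  2.108e+00]
```

```bash
python3 - <<'E'
from h import *
s,K2,T2=load("side")
c=s[230:330,165:245]; c=np.clip(255*(c/255.)**0.5,0,255).astype(np.uint8)
cv2.imwrite("pics/s3.png",cv2.resize(c,None,fx=6,fy=6,interpolation=cv2.INTER_CUBIC))
E
```

```text
(no output)
```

View pics/s3.png

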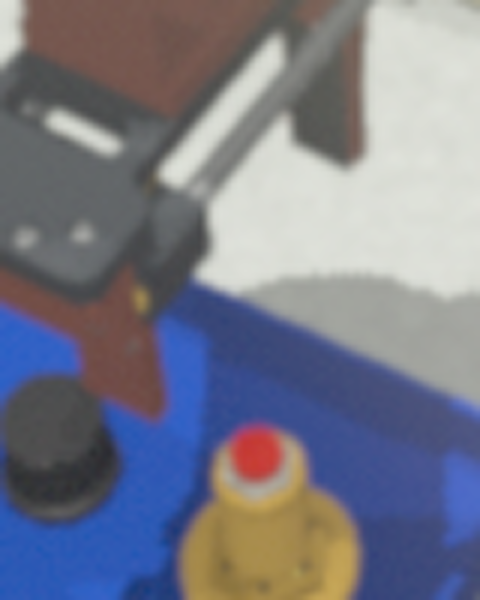

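The fingertips look about 40 mm higher than the stated geometry, or else offset sideways. I'll descend partway, staying above the valve's top, and look again.

step_arm --pt "0 0 0.022 0 0 0 0.0878" --pt "0 0 0.042 0 0 0 0.0878" --pt "0 0 0.042 0 0 0 0.0878" --pt "0 0 0.042 0 0 0 0.0878"

```text
t: 3.3
position: [434.2, 296.9, 109.4]
tcp_rot: [-0.706, 0.708, 0.0, 0.001]
ft_force: [-0.9, -0.7, 1.0]
width: 1.001
```

```bash
python3 - <<'E'
from h import *
s,K2,T2=load("side")
p=read_state()["position"];print(p)
c=s[230:330,145:255].copy(); c=np.clip(255*(c/255.)**0.5,0,255).astype(np.uint8)
c=cv2.resize(c,None,fx=6,fy=6,interpolation=cv2.INTER_CUBIC)
for dy in (44,-44):
  for dx in(-10,10):
    q=proj(K2,T2,p+[dx,dy,-11]); print(q); cv2.circle(c,tuple(int(v) for v in (q-[145,230]+.5)*6),4,(0,255,0),-1)
cv2.imwrite("pics/s4.png",c)
t,K1,T1=load("top")
cv2.imwrite("pics/t4.png",cv2.resize(np.clip(255*(t[170:260,110:210]/255.)**.5,0,255).astype(np.uint8),None,fx=6,fy=6,interpolation=cv2.INTER_CUBIC))
E
```

```text
[434.58600414 297.19561174 110.25307083]
[197.5409426  321.66897496]
[188.05221727 316.52926035]
[224.75283581 284.15170775]
[215.70423784 279.7002478 ]
```

View pics/s4.png

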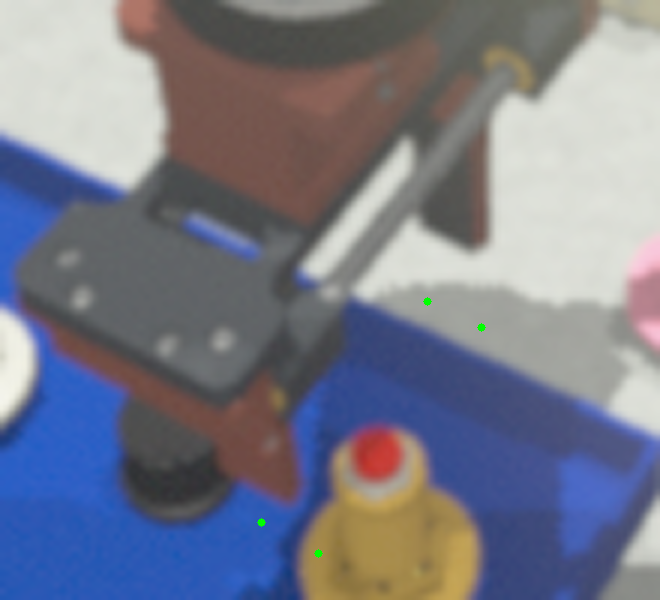

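View pics/t4.png

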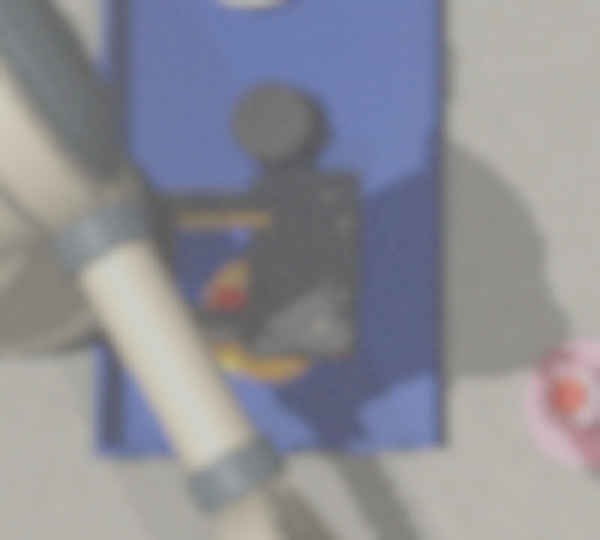

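The images still disagree with the nominal fingertip position. I'll shut the fingers above the valve so I can see exactly where they meet.

step_arm --pt "0 0 0 0 0 0 0" --pt "0 0 0 0 0 0 0" --pt "0 0 0 0 0 0 0" --pt "0 0 0 0 0 0 0" --pt "0 0 0 0 0 0 0" --pt "0 0 0 0 0 0 0" --pt "0 0 0 0 0 0 0" --pt "0 0 0 0 0 0 0" --newtons 10

```text
t: 4.2
position: [434.7, 297.4, 110.6]
tcp_rot: [-0.706, 0.708, -0.0, 0.002]
ft_force: [-0.4, -0.2, -0.4]
width: 0.307
```

```bash
python3 - <<'E'
from h import *
s,K2,T2=load("side")
p=read_state()["position"];print(p,read_state()["width"])
c=s[230:330,145:255].copy(); c=np.clip(255*(c/255.)**0.5,0,255).astype(np.uint8)
c=cv2.resize(c,None,fx=6,fy=6,interpolation=cv2.INTER_CUBIC)
for dx in(-10,10):
    q=proj(K2,T2,p+[dx,0,-11]); print(q); cv2.circle(c,tuple(int(v) for v in (q-[145,230]+.5)*6),4,(0,255,0),-1)
cv2.imwrite("pics/s5.png",c)
t,K1,T1=load("top")
c=cv2.resize(np.clip(255*(t[170:260,110:210]/255.)**.5,0,255).astype(np.uint8),None,fx=6,fy=6,interpolation=cv2.INTER_CUBIC)
for dx in(-10,10):
    q=proj(K1,T1,p+[dx,0,-11]); print(q); cv2.circle(c,tuple(int(v) for v in (q-[110,170]+.5)*6),4,(0,255,0),-1)
cv2.imwrite("pics/t5.png",c)
E
```

```text
[434.74766867 297.39216531 110.57075291] 0.26698552251109164
[211.50571092 302.16141996]
[202.23839651 297.38336211]
[146.11946032 223.01718979]
[146.46942193 214.97982007]
```

View pics/s5.png

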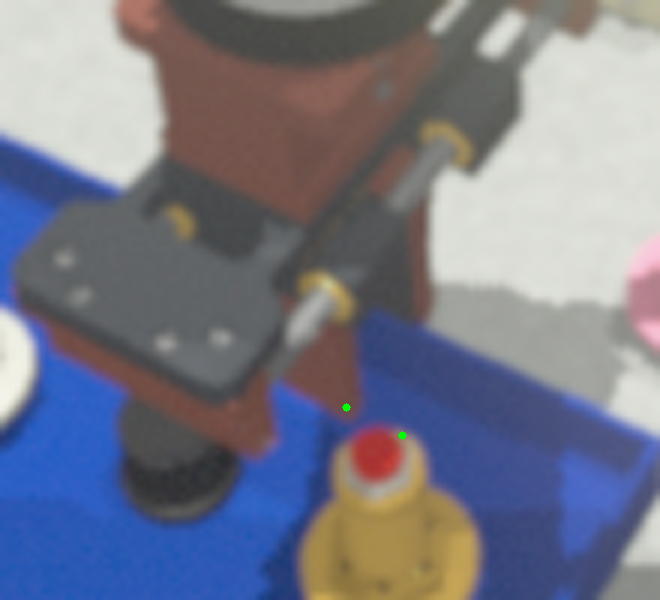

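View pics/t5.png

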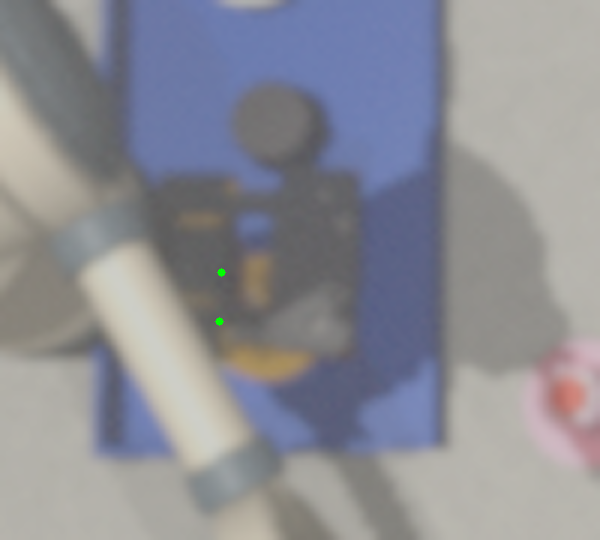

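step_arm --pt "0 0 0 0 0 0 0" --pt "0 0 0 0 0 0 0" --pt "0 0 0 0 0 0 0" --pt "0 0 0 0 0 0 0" --pt "0 0 0 0 0 0 0" --newtons 10

```text
t: 4.8
position: [434.7, 297.4, 110.6]
tcp_rot: [-0.706, 0.708, -0.0, 0.002]
ft_force: [-0.1, 0.7, 0.7]
width: 0.006
```

```bash
python3 - <<'E'
from h import *
s,K2,T2=load("side")
p=read_state()["position"];print(p,read_state()["width"])
c=s[230:330,145:255].copy(); c=np.clip(255*(c/255.)**0.5,0,255).astype(np.uint8)
c=cv2.resize(c,None,fx=6,fy=6,interpolation=cv2.INTER_CUBIC)
for dx in(-10,10):
    q=proj(K2,T2,p+[dx,0,-11]); print(q); cv2.circle(c,tuple(int(v) for v in (q-[145,230]+.5)*6),4,(0,255,0),-1)
cv2.imwrite("pics/s6.png",c)
cv2.imwrite("pics/s6full.png",s)
t,K1,T1=load("top")
c=cv2.resize(np.clip(255*(t[170:260,110:210]/255.)**.5,0,255).astype(np.uint8),None,fx=6,fy=6,interpolation=cv2.INTER_CUBIC)
cv2.imwrite("pics/t6.png",c)
E
```

```text
[434.74410727 297.40000327 110.6068064 ] 0.0022242574920880035
[211.50373529 302.15468861]
[202.2360562  297.37649376]
```

View pics/s6.png

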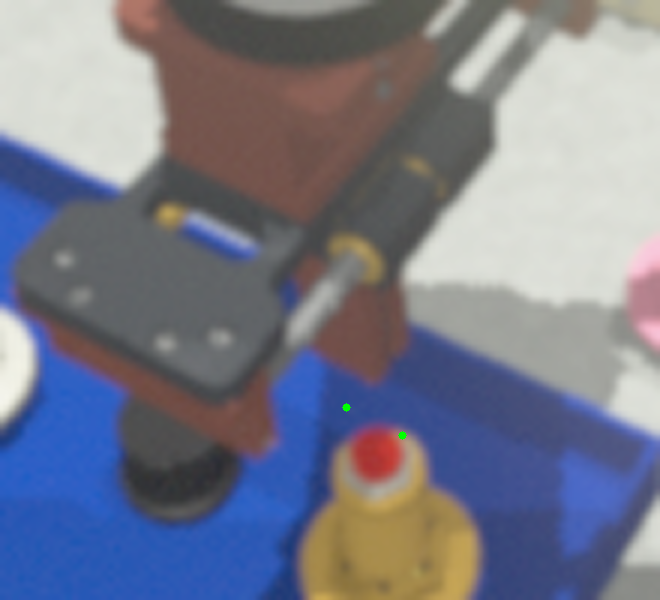

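View pics/s6full.png

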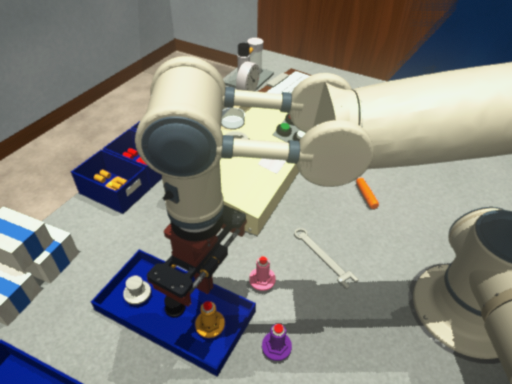

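View pics/t6.png

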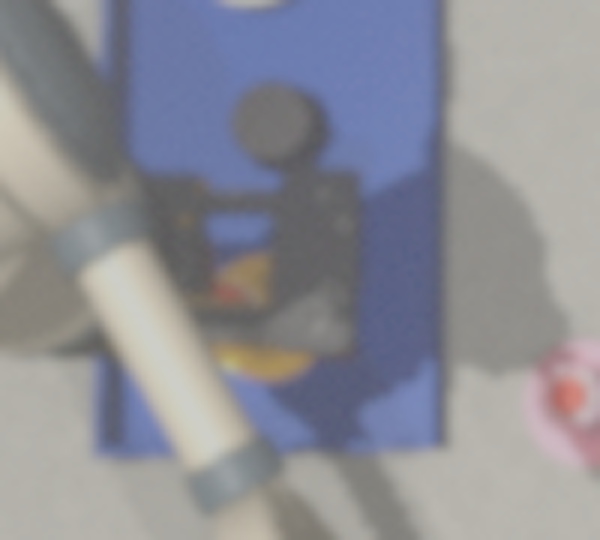

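```bash
python3 - <<'E'
from h import *
t,K1,T1=load("top");s,K2,T2=load("side")
for z in (140,160,180,200,220,240,260): print(z,np.round(atz(K1,T1,(169.3,198.7),z)[:2],0),np.round(atz(K1,T1,(169.3,229),z)[:2],0),"carr",np.round(atz(K1,T1,(144.2,214),z)[:2],0))
print("side tip center");
for z in(100,110,120,130,140): print(z,np.round(atz(K2,T2,(205,287.8),z),0))
# +y end plate corner top-left etc: side plate front top face corners
for q in [(20,270),(240,375),(285,300),(75,205)]:
    px=(145+q[0]/6,230+q[1]/6); print(q,[list(np.round(atz(K2,T2,px,z)[:2],0)) for z in(140,160,180,200,220)])
E
```

```text
140 [480. 233.] [408. 231.] carr [443. 292.]
160 [478. 229.] [406. 226.] carr [441. 287.]
180 [475. 224.] [405. 222.] carr [439. 281.]
200 [472. 220.] [404. 218.] carr [437. 276.]
220 [469. 216.] [403. 213.] carr [435. 270.]
240 [467. 211.] [401. 209.] carr [433. 264.]
260 [464. 207.] [400. 205.] carr [431. 259.]
side tip center
100 [452. 278. 100.]
110 [447. 283. 110.]
120 [443. 289. 120.]
130 [439. 294. 130.]
140 [434. 299. 140.]
(20, 270) [[np.float64(536.0), np.float64(326.0)], [np.float64(524.0), np.float64(336.0)], [np.float64(512.0), np.float64(345.0)], [np.float64(500.0), np.float64(355.0)], [np.float64(488.0), np.float64(364.0)]]
(240, 375) [[np.float64(459.0), np.float64(324.0)], [np.float64(449.0), np.float64(333.0)], [np.float64(440.0), np.float64(343.0)], [np.float64(430.0), np.float64(352.0)], [np.float64(421.0), np.float64(362.0)]]
(285, 300) [[np.float64(462.0), np.float64(296.0)], [np.float64(453.0), np.float64(307.0)], [np.float64(443.0), np.float64(317.0)], [np.float64(433.0), np.float64(328.0)], [np.float64(424.0), np.float64(338.0)]]
(75, 205) [[np.float64(537.0), np.float64(300.0)], [np.float64(525.0), np.float64(310.0)], [np.float64(513.0), np.float64(320.0)], [np.float64(501.0), np.float64(331.0)], [np.float64(489.0), np.float64(341.0)]]
```

The seen tips agree with the reported pose in xy but look about 37 mm higher in z. A gentle touch on the valve's cap with the shut fingers will settle it: contact is due at TCP z≈100 if the stated geometry holds.

step_arm --pt "0 0 0.005 0 0 0 0" --pt "0 0 0.008 0 0 0 0" --pt "0 0 0.009 0 0 0 0" --pt "0 0 0.01 0 0 0 0" --pt "0 0 0.01 0 0 0 0"

```text
t: 5.5
position: [434.7, 297.4, 100.4]
tcp_rot: [-0.706, 0.708, -0.0, 0.002]
ft_force: [-0.3, 0.6, -0.1]
width: 0.003
```

step_arm --pt "0 0 0.001 0 0 0 0" --pt "0 0 0.0015 0 0 0 0" --pt "0 0 0.002 0 0 0 0" --pt "0 0 0.002 0 0 0 0"

```text
t: 5.9
position: [434.7, 297.4, 98.3]
tcp_rot: [-0.706, 0.708, -0.0, 0.002]
ft_force: [0.4, -0.1, -0.3]
width: 0.004
```

step_arm --pt "0 0 0.001 0 0 0 0" --pt "0 0 0.002 0 0 0 0" --pt "0 0 0.003 0 0 0 0" --pt "0 0 0.003 0 0 0 0"

```text
t: 6.3
position: [434.6, 297.3, 95.1]
tcp_rot: [-0.706, 0.708, 0.0, 0.002]
ft_force: [0.1, 0.1, -0.1]
width: 0.009
```

step_arm --pt "0 0 0.001 0 0 0 0" --pt "0 0 0.002 0 0 0 0" --pt "0 0 0.003 0 0 0 0" --pt "0 0 0.003 0 0 0 0"

```text
t: 6.7
position: [434.5, 297.3, 91.9]
tcp_rot: [-0.706, 0.708, 0.0, 0.002]
ft_force: [-0.3, -0.8, 0.1]
width: 0.002
```

```bash
python3 - <<'E'
from h import *
s,K2,T2=load("side");t,K1,T1=load("top")
c=lambda s,x,y,w,h,k:cv2.resize(np.clip(255*(s[y:y+h,x:x+w]/255.)**.5,0,255).astype(np.uint8),None,fx=k,fy=k,interpolation=cv2.INTER_CUBIC)
cv2.imwrite("pics/st7.png",np.hstack([c(s,170,260,70,80,5.5),c(t,120,180,70,80,5.5)]))
E
```

```text
(no output)
```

View pics/st7.png

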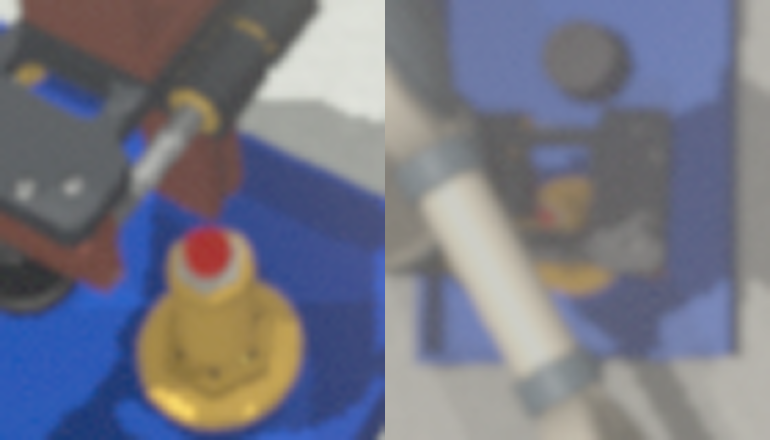

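step_arm --pt "0 0 0.008 0 0 0 0" --pt "0 0 0.014 0 0 0 0" --pt "0 0 0.016 0 0 0 0" --pt "0 0 0.018 0 0 0 0" --pt "0 0 0.018 0 0 0 0"

```text
t: 7.3
position: [434.4, 297.3, 73.6]
tcp_rot: [-0.706, 0.708, 0.0, 0.001]
ft_force: [0.2, 0.3, 0.4]
width: 0.005
```

step_arm --pt "0 0 0.001 0 0 0 0" --pt "0 0 0.002 0 0 0 0" --pt "0 0 0.003 0 0 0 0" --pt "0 0 0.003 0 0 0 0"

```text
t: 7.7
position: [434.4, 297.2, 70.5]
tcp_rot: [-0.706, 0.708, 0.0, 0.001]
ft_force: [0.2, -0.5, -0.3]
width: 0.006
```

```bash
python3 - <<'E'
from h import *
s,K2,T2=load("side");t,K1,T1=load("top");print(read_state()["position"],read_state()["ft_force"])
c=lambda s,x,y,w,h,k:cv2.resize(np.clip(255*(s[y:y+h,x:x+w]/255.)**.5,0,255).astype(np.uint8),None,fx=k,fy=k,interpolation=cv2.INTER_CUBIC)
cv2.imwrite("pics/st8.png",np.hstack([c(s,170,260,70,80,5.5),c(t,120,180,70,80,5.5)]))
E
```

```text
[434.46579037 297.27042561  70.64745781] [-0.19471026  0.20004995  0.07791411]
```

View pics/st8.png

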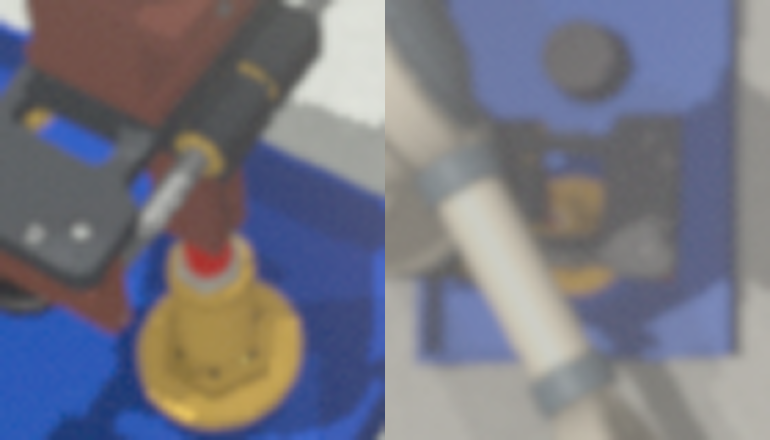

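step_arm --pt "0 0 0.001 0 0 0 0" --pt "0 0 0.002 0 0 0 0" --pt "0 0 0.003 0 0 0 0" --pt "0 0 0.003 0 0 0 0"

```text
t: 8.2
position: [434.4, 297.2, 67.4]
tcp_rot: [-0.706, 0.708, 0.0, 0.001]
ft_force: [0.3, 0.5, 0.3]
width: 0.003
```

step_arm --pt "0 0 0.001 0 0 0 0" --pt "0 0 0.002 0 0 0 0" --pt "0 0 0.003 0 0 0 0" --pt "0 0 0.003 0 0 0 0"

```text
t: 8.6
position: [434.3, 297.1, 64.2]
tcp_rot: [-0.706, 0.708, 0.0, 0.001]
ft_force: [0.6, 0.9, 0.0]
width: 0.003
```

step_arm --pt "0 0 0.001 0 0 0 0" --pt "0 0 0.002 0 0 0 0" --pt "0 0 0.002 0 0 0 0"

```text
t: 8.9
position: [434.2, 297.1, 61.9]
tcp_rot: [-0.706, 0.708, 0.0, 0.001]
ft_force: [-1.3, -0.1, 0.0]
width: 0.004
```

step_arm --pt "0 0 0.001 0 0 0 0" --pt "0 0 0.002 0 0 0 0" --pt "0 0 0.002 0 0 0 0"

```text
t: 9.2
position: [434.6, 297.4, 60.9]
tcp_rot: [-0.706, 0.708, 0.0, 0.002]
ft_force: [-0.3, -0.7, 3.7]
width: 0.004
```

step_arm --pt "0 0 0.001 0 0 0 0" --pt "0 0 0.002 0 0 0 0" --pt "0 0 0.002 0 0 0 0"

```text
t: 9.5
position: [435.4, 297.9, 61.0]
tcp_rot: [-0.706, 0.708, -0.0, 0.003]
ft_force: [-1.1, -1.4, 8.9]
width: 0.006
```

```bash
python3 - <<'E'
from h import *
s,K2,T2=load("side");t,K1,T1=load("top");print(read_state()["position"],read_state()["ft_force"])
c=lambda s,x,y,w,h,k:cv2.resize(np.clip(255*(s[y:y+h,x:x+w]/255.)**.5,0,255).astype(np.uint8),None,fx=k,fy=k,interpolation=cv2.INTER_CUBIC)
cv2.imwrite("pics/st9.png",np.hstack([c(s,170,260,70,80,5.5),c(t,120,180,70,80,5.5)]))
E
```

```text
[435.3672907  297.83949258  60.97902192] [-1.39886497 -1.3047182   7.8279107 ]
```

View pics/st9.png

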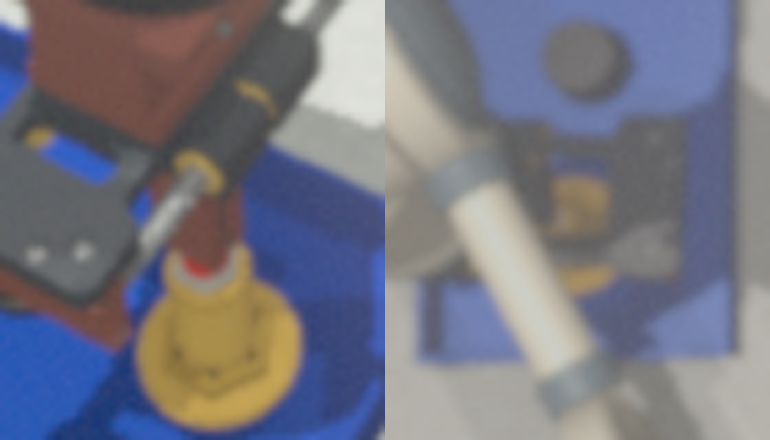

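Contact came at TCP z=61.0 with 4–9 N. The real fingertips are therefore 28 mm above the reported TCP z, which matches the pictures: reported z is 39 mm low against the stated tips. Stiffness is about 2.5 N/mm. From here I use tip z = TCP z + 28, so the grasp needs TCP z ≈ 10.

step_arm --pt "0 0.002 -0.01 0 0 0 0.0878" --pt "0 0.002 -0.01 0 0 0 0.0878" --pt "0 0.002 -0.01 0 0 0 0.0878" --pt "0 0.002 -0.01 0 0 0 0.0878" --pt "0 0.002 -0.01 0 0 0 0.0878" --pt "0 0.002 -0.01 0 0 0 0.0878" --pt "0 0.002 -0.01 0 0 0 0.0878" --pt "0 0.002 -0.01 0 0 0 0.0878"

```text
t: 10.4
position: [433.3, 297.8, 70.9]
tcp_rot: [-0.706, 0.708, -0.0, 0.003]
ft_force: [-1.1, 0.2, -0.3]
width: 0.692
```

step_arm --pt "0 0 0.005 0 0 0 0.0878" --pt "0 0 0.02 0 0 0 0.0878" --pt "0 0 0.04 0 0 0 0.0878" --pt "0 0 0.05 0 0 0 0.0878" --pt "0 0 0.055 0 0 0 0.0878" --pt "0 0 0.055 0 0 0 0.0878"

```text
t: 11.0
position: [433.0, 297.6, 14.7]
tcp_rot: [-0.706, 0.708, -0.0, 0.002]
ft_force: [-0.7, -0.4, 1.2]
width: 1.001
```

```bash
python3 - <<'E'
from h import *
s,K2,T2=load("side");t,K1,T1=load("top");print(read_state()["position"],read_state()["ft_force"],read_state()["width"])
c=lambda s,x,y,w,h,k:cv2.resize(np.clip(255*(s[y:y+h,x:x+w]/255.)**.5,0,255).astype(np.uint8),None,fx=k,fy=k,interpolation=cv2.INTER_CUBIC)
cv2.imwrite("pics/st10.png",np.hstack([c(s,170,260,70,80,5.5),c(t,120,180,70,80,5.5)]))
E
```

```text
[433.84704929 298.17315764  16.3565102 ] [-0.15261148 -0.31914709  0.74370881] 1.0031102770853444
```

View pics/st10.png

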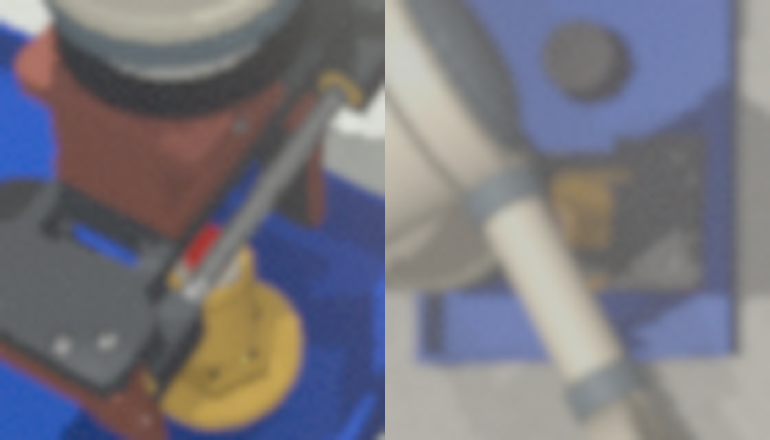

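step_arm --pt "0 0 0.005 0 0 0 0.0878" --pt "0 0 0.005 0 0 0 0.0" --pt "0 0 0.005 0 0 0 0.0" --pt "0 0 0.005 0 0 0 0.0" --pt "0 0 0.005 0 0 0 0.0" --pt "0 0 0.005 0 0 0 0.0" --pt "0 0 0.005 0 0 0 0.0" --pt "0 0 0.005 0 0 0 0.0" --pt "0 0 0.005 0 0 0 0.0" --pt "0 0 0.005 0 0 0 0.0" --pt "0 0 0.005 0 0 0 0.0" --pt "0 0 0.005 0 0 0 0.0" --newtons 25

```text
t: 12.3
position: [433.9, 298.2, 11.3]
tcp_rot: [-0.706, 0.708, -0.0, 0.003]
ft_force: [-0.1, 0.4, 0.3]
width: 0.317
```

Gripped: the opening is 27.9 mm, which matches the barrel. I lift and carry it over the port.

step_arm --pt "0 0 -0.03 0 0 0 0" --pt "0 0 -0.07 0 0 0 0" --pt "0 0 -0.11 0 0 0 0" --pt "0 0 -0.16 0 0 0 0" --pt "0 0 -0.16 0 0 0 0" --pt "0.04 -0.02 -0.16 0 0 0 0" --pt "0.08 -0.04 -0.16 0 0 0 0" --pt "0.12 -0.056 -0.16 0 0 0 0" --pt "0.16 -0.075 -0.16 0 0 0 0" --pt "0.2 -0.093 -0.16 0 0 0 0" --pt "0.24 -0.112 -0.16 0 0 0 0" --pt "0.24 -0.112 -0.16 0 0 0 0"

```text
t: 13.5
position: [545.2, 52.3, 168.5]
tcp_rot: [-0.704, 0.71, -0.0, 0.002]
ft_force: [-0.3, 0.3, -2.7]
width: 0.311
```

```bash
python3 - <<'E'
from h import *
rows([(600,-60,170,-90),(636.9,-136.7,170,-90)],0)
print(read_state()["width"],read_state()["ft_force"])
E
```

```text
[np.float64(0.1119), np.float64(-0.0558), np.float64(-0.0016), np.float64(-0.15), np.float64(0.11), np.float64(-0.49), 0]
[np.float64(0.1882), np.float64(-0.0933), np.float64(-0.0016), np.float64(-0.15), np.float64(0.11), np.float64(-0.49), 0]
pos [545.19  52.33 168.49] yaw -90.49
0.31142639468915595 [-0.3046614   0.25464962 -2.66564358]
```

step_arm --pt "0.04 -0.02 0 -0.1 0.1 0 0" --pt "0.08 -0.04 0 -0.1 0.1 0 0" --pt "0.12 -0.06 0 -0.1 0.1 0 0" --pt "0.155 -0.077 0 -0.1 0.1 0 0" --pt "0.175 -0.087 0 -0.1 0.1 0 0" --pt "0.188 -0.093 0 -0.1 0.1 0 0" --pt "0.188 -0.093 0 -0.1 0.1 0 0" --pt "0.188 -0.093 0 -0.1 0.1 0 0"

```text
t: 14.3
position: [636.3, -135.2, 167.8]
tcp_rot: [-0.704, 0.71, 0.001, 0.0]
ft_force: [-0.1, -0.3, -2.6]
width: 0.313
```

```bash
python3 - <<'E'
from h import *
s,K2,T2=load("side");t,K1,T1=load("top");S=read_state();print(S["position"],S["ft_force"],S["width"],S["tcp_rot"],np.round(S["qpos"],2))
c=lambda s,x,y,w,h,k:cv2.resize(s[y:y+h,x:x+w],None,fx=k,fy=k,interpolation=cv2.INTER_CUBIC)
cv2.imwrite("pics/st11.png",np.hstack([c(s,190,70,100,110,4),c(t,270,90,100,110,4)]))
E
```

```text
[ 636.35322622 -134.86725295  168.54673364] [-0.58831942  0.47111571 -2.3345104 ] 0.31273323756470933 [-7.04638175e-01  7.09566591e-01 -9.56871150e-05  5.34529067e-04] [-0.26  0.22  1.13  0.    1.79  1.32]
```

View pics/st11.png

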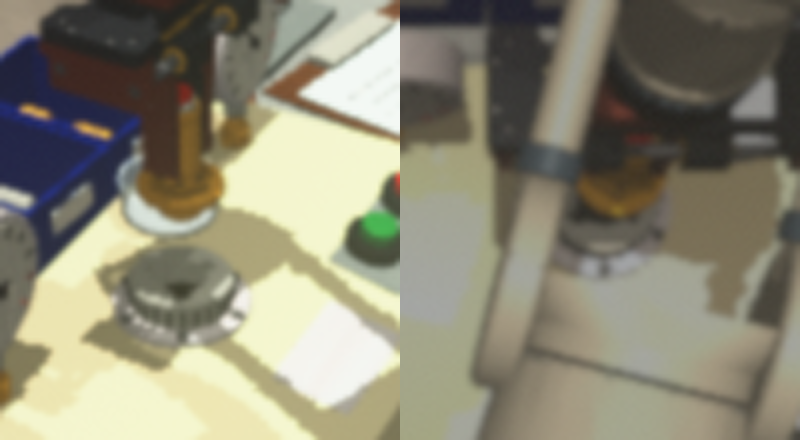

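Side view: the valve hangs upright at crop (181,190), above the collar at (182,275). I'll descend close to the collar, then compare flange and collar in both views.

step_arm --pt "0.001 -0.0005 0.02 0 0 0 0" --pt "0.0015 -0.0005 0.035 0 0 0 0" --pt "0.0015 -0.0005 0.043 0 0 0 0" --pt "0.0015 -0.0005 0.044 0 0 0 0" --pt "0.0015 -0.0005 0.044 0 0 0 0"

```text
t: 14.9
position: [636.8, -136.1, 124.6]
tcp_rot: [-0.705, 0.709, 0.0, 0.0]
ft_force: [-0.1, 0.1, -1.9]
width: 0.311
```

```bash
python3 - <<'E'
from h import *
s,K2,T2=load("side");t,K1,T1=load("top");S=read_state();p=S["position"];print(p,S["ft_force"])
c=lambda s,x,y,w,h,k:cv2.resize(s[y:y+h,x:x+w],None,fx=k,fy=k,interpolation=cv2.INTER_CUBIC)
cv2.imwrite("pics/s12.png",c(s,200,90,70,80,7))
cv2.imwrite("pics/t12.png",c(t,290,110,70,70,7))
for nm,q in [("flangetop",[p[0],p[1],p[2]-7.3+21]),("capnominal",[p[0],p[1],p[2]-7.3+85]),("foot",[p[0],p[1],p[2]-7.3]),("port",[636.9,-136.7,109])]:
    print(nm,np.round(q,1),np.round((proj(K2,T2,q)-[200,90]+.5)*7),np.round((proj(K1,T1,q)-[290,110]+.5)*7))
E
```

```text
[ 637.26980171 -136.395803    125.62210928] [ 0.61675179  0.46311299 -2.18048773]
flangetop [ 637.3 -136.4  139.3] [248. 271.] [228. 183.]
capnominal [ 637.3 -136.4  203.3] [244. 119.] [256. 128.]
foot [ 637.3 -136.4  118.3] [249. 318.] [220. 200.]
port [ 636.9 -136.7  109. ] [251. 338.] [217. 208.]
```

View pics/s12.png

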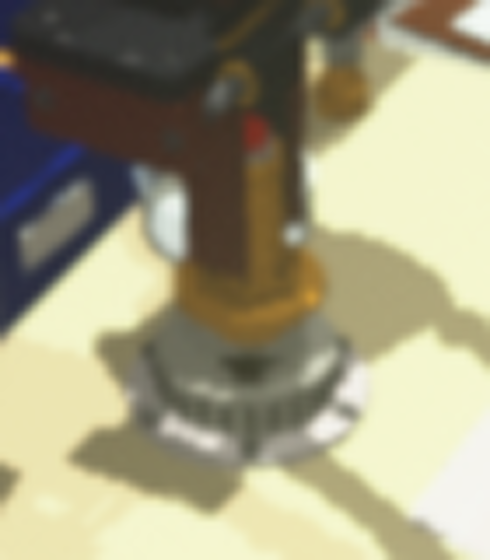

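View pics/t12.png

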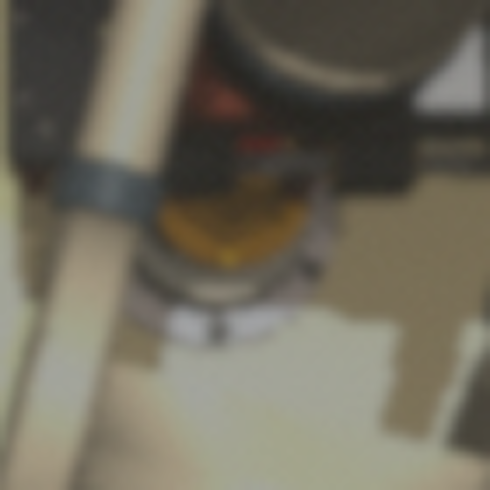

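step_arm --pt "0 0 0.004 0 0 0 0" --pt "0 0 0.008 0 0 0 0" --pt "0 0 0.01 0 0 0 0" --pt "0 0 0.012 0 0 0 0" --pt "0 0 0.012 0 0 0 0"

```text
t: 15.5
position: [637.2, -136.3, 113.0]
tcp_rot: [-0.705, 0.71, -0.0, 0.001]
ft_force: [1.0, 0.5, -2.6]
width: 0.319
```

step_arm --pt "0 0 0.001 0 0 0 0" --pt "0 0 0.002 0 0 0 0" --pt "0 0 0.003 0 0 0 0" --pt "0 0 0.003 0 0 0 0"

```text
t: 15.9
position: [637.2, -136.3, 109.9]
tcp_rot: [-0.705, 0.71, -0.0, 0.001]
ft_force: [-0.2, -0.5, -2.7]
width: 0.313
```

step_arm --pt "0 0 0.001 0 0 0 0" --pt "0 0 0.002 0 0 0 0" --pt "0 0 0.003 0 0 0 0" --pt "0 0 0.003 0 0 0 0"

```text
t: 16.3
position: [637.2, -136.3, 106.7]
tcp_rot: [-0.705, 0.71, -0.0, 0.001]
ft_force: [1.7, 0.7, -2.6]
width: 0.317
```

step_arm --pt "0 0 0.001 0 0 0 0" --pt "0 0 0.002 0 0 0 0" --pt "0 0 0.002 0 0 0 0"

```text
t: 16.6
position: [637.4, -136.3, 106.3]
tcp_rot: [-0.705, 0.71, -0.001, 0.001]
ft_force: [-2.6, 1.4, 4.6]
width: 0.315
```

The nose is in the bore and the keys rest on the collar, with contact at the predicted height and about 7 N. Now I turn in small steps under a light press.

step_arm --pt "0 0 0.002 0 0 -2.5 0" --pt "0 0 0.002 0 0 -5 0" --pt "0 0 0.002 0 0 -7.5 0" --pt "0 0 0.002 0 0 -10 0" --pt "0 0 0.002 0 0 -12.5 0" --pt "0 0 0.002 0 0 -15 0"

```text
t: 17.2
position: [638.2, -136.5, 106.3]
tcp_rot: [0.792, -0.611, 0.003, -0.002]
ft_force: [-1.6, 0.6, 5.2]
width: 0.315
```

step_arm --pt "0 0 0.002 0 0 -2.5 0" --pt "0 0 0.002 0 0 -5 0" --pt "0 0 0.002 0 0 -7.5 0" --pt "0 0 0.002 0 0 -10 0" --pt "0 0 0.002 0 0 -12.5 0" --pt "0 0 0.002 0 0 -15 0"

```text
t: 17.8
position: [638.6, -136.2, 106.3]
tcp_rot: [0.865, -0.501, 0.004, -0.002]
ft_force: [-2.7, 2.3, 6.4]
width: 0.315
```

step_arm --pt "-0.0005 0.001 0.002 0 0 -2.5 0" --pt "-0.0005 0.001 0.002 0 0 -5 0" --pt "-0.0005 0.001 0.002 0 0 -7.5 0" --pt "-0.0005 0.001 0.002 0 0 -10 0" --pt "-0.0005 0.001 0.002 0 0 -12.5 0" --pt "-0.0005 0.001 0.002 0 0 -15 0"

```text
t: 18.4
position: [638.3, -135.7, 106.3]
tcp_rot: [0.924, -0.383, 0.005, -0.002]
ft_force: [-0.6, 3.0, 6.4]
width: 0.315
```

step_arm --pt "-0.0005 0.0005 0.002 0 0 -2.5 0" --pt "-0.0005 0.0005 0.002 0 0 -5 0" --pt "-0.0005 0.0005 0.002 0 0 -7.5 0" --pt "-0.0005 0.0005 0.002 0 0 -10 0" --pt "-0.0005 0.0005 0.002 0 0 -12.5 0" --pt "-0.0005 0.0005 0.002 0 0 -15 0"

```text
t: 19.0
position: [638.0, -135.6, 105.9]
tcp_rot: [0.966, -0.258, 0.006, -0.002]
ft_force: [-2.6, 1.9, 3.6]
width: 0.312
```

```bash
python3 - <<'E'
from h import *
rows([(637.3,-136.3,104,-30),(637.3,-136.3,104,-25)],0)
S=read_state();print(S["wrist_torque"],S["ft_force"],S["position"])
E
```

```text
[np.float64(-0.0002), np.float64(0.001), np.float64(0.0019), np.float64(-0.37), np.float64(-0.66), np.float64(0.04), 0]
[np.float64(-0.0002), np.float64(0.001), np.float64(0.0019), np.float64(-0.34), np.float64(-0.68), np.float64(-4.96), 0]
pos [ 637.96 -135.56  105.92] yaw -29.96
[ 0.21382312  0.51461662 -0.16879749] [-2.63944713  1.93314959  3.63600257] [ 637.96245008 -135.56277453  105.92239961]
```

step_arm --pt "-0.0002 0.001 0.002 -0.4 -0.7 -2 0" --pt "-0.0002 0.001 0.002 -0.4 -0.7 -4 0" --pt "-0.0002 0.001 0.002 -0.4 -0.7 -6 0" --pt "-0.0002 0.001 0.002 -0.4 -0.7 -8 0" --pt "-0.0002 0.001 0.002 -0.4 -0.7 -8 0"

```text
t: 19.5
position: [637.4, -135.4, 103.6]
tcp_rot: [0.982, -0.19, -0.0, -0.0]
ft_force: [0.9, 3.0, -1.1]
width: 0.313
```

It's dropping: z is 103.6 with the force gone. I press straight down, lightly.

step_arm --pt "0 0 0.001 0 0 0 0" --pt "0 0 0.002 0 0 0 0" --pt "0 0 0.003 0 0 0 0" --pt "0 0 0.004 0 0 0 0" --pt "0 0 0.004 0 0 0 0"

```text
t: 20.0
position: [637.5, -135.1, 100.4]
tcp_rot: [0.982, -0.19, -0.0, -0.0]
ft_force: [-2.0, 4.7, 4.6]
width: 0.309
```

step_arm --pt "0 0 0 0 0 0 0.05" --pt "0 0 0 0 0 0 0.05" --pt "0 0 0 0 0 0 0.05" --pt "0 0 0 0 0 0 0.0878" --pt "0 0 0 0 0 0 0.0878" --pt "0 0 0 0 0 0 0.0878" --pt "0 0 0 0 0 0 0.0878" --pt "0 0 0 0 0 0 0.0878" --pt "0 0 0 0 0 0 0.0878"

```text
t: 20.9
position: [637.5, -135.1, 100.4]
tcp_rot: [0.982, -0.19, -0.0, -0.0]
ft_force: [0.2, -0.3, -0.9]
width: 0.997
```

```bash
python3 - <<'E'
from h import *
s,K2,T2=load("side");t,K1,T1=load("top");S=read_state();p=S["position"];print(p,S["ft_force"],S["width"])
c=lambda s,x,y,w,h,k:cv2.resize(s[y:y+h,x:x+w],None,fx=k,fy=k,interpolation=cv2.INTER_CUBIC)
cv2.imwrite("pics/s13.png",c(s,200,90,70,80,7))
E
```

```text
[ 637.48626951 -135.0567567   100.39546191] [ 0.35027953 -0.03568281  0.31295953] 0.9967408817323222
```

View pics/s13.png

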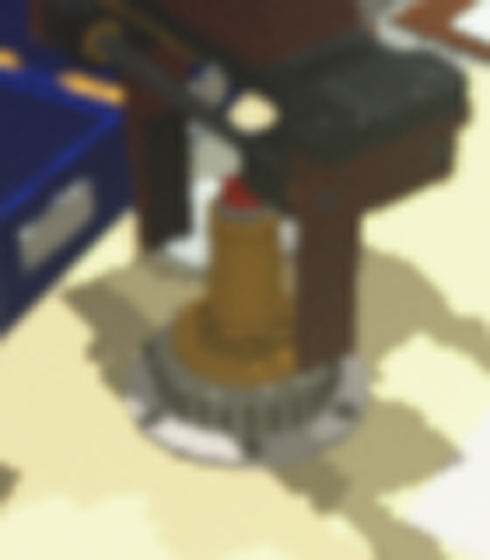

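The picture shows the flange flush on the collar and the valve upright and free, matching the 6.0 mm drop. I lift straight off.

step_arm --pt "0 0 -0.02 0 0 0 0.0878" --pt "0 0 -0.05 0 0 0 0.0878" --pt "0 0 -0.09 0 0 0 0.0878" --pt "0 0 -0.12 0 0 0 0.0878" --pt "0 0 -0.12 0 0 0 0.0878"

```text
t: 21.5
position: [639.1, -135.5, 227.1]
tcp_rot: [0.982, -0.19, 0.005, -0.0]
ft_force: [-0.5, 0.4, 0.2]
width: 0.999
```

```bash
python3 - <<'E'
from h import *
rows([(557,-267,200,-90),(557,-267,100,-90)],0)
s,K2,T2=load("side");t,K1,T1=load("top")
c=lambda s,x,y,w,h,k:cv2.resize(s[y:y+h,x:x+w],None,fx=k,fy=k,interpolation=cv2.INTER_CUBIC)
cv2.imwrite("pics/st14.png",np.hstack([c(s,200,90,80,80,5),c(t,290,110,80,80,5)]))
E
```

```text
[np.float64(-0.0273), np.float64(0.1526), np.float64(0.0266), np.float64(-0.42), np.float64(-0.41), np.float64(68.08), 0]
[np.float64(-0.0283), np.float64(0.1528), np.float64(0.1266), np.float64(-0.42), np.float64(-0.41), np.float64(68.08), 0]
pos [ 639.08 -135.54  227.12] yaw -21.92
```

View pics/st14.png

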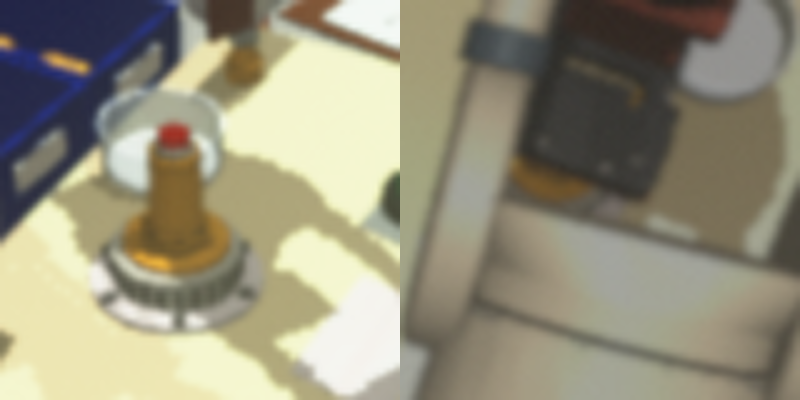

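The valve stands upright and flush, and the fingers are clear of it. Next I move over the green button, shutting the fingers on the way.

step_arm --pt "-0.003 0.015 0 0 0 7 0" --pt "-0.006 0.03 0 0 0 14 0" --pt "-0.009 0.045 0 0 0 21 0" --pt "-0.012 0.06 0 0 0 28 0" --pt "-0.014 0.075 0 0 0 35 0" --pt "-0.016 0.09 0 -0.2 -0.2 42 0" --pt "-0.019 0.105 0 -0.3 -0.3 49 0" --pt "-0.022 0.12 0 -0.4 -0.4 56 0" --pt "-0.025 0.135 0.01 -0.4 -0.4 63 0" --pt "-0.027 0.153 0.02 -0.4 -0.4 68 0" --pt "-0.027 0.153 0.026 -0.4 -0.4 68 0" --pt "-0.027 0.153 0.026 -0.4 -0.4 68 0" --newtons 10

```text
t: 22.8
position: [555.0, -266.5, 192.1]
tcp_rot: [0.708, -0.706, -0.006, 0.002]
ft_force: [-0.2, -0.0, -0.7]
width: 0.01
```

```bash
python3 - <<'E'
from h import *
rows([(557,-267,100,-90),(557,-267,85,-90)],0)
S=read_state();print(S["width"],np.round(S["qpos"],2))
E
```

```text
[np.float64(0.001), np.float64(-0.003), np.float64(0.0921), np.float64(0.64), np.float64(0.27), np.float64(0.18), 0]
[np.float64(0.001), np.float64(-0.0032), np.float64(0.1071), np.float64(0.64), np.float64(0.27), np.float64(0.18), 0]
pos [ 554.99 -266.47  192.09] yaw -89.82
0.010476009302217187 [-0.5   0.15  1.18 -0.    1.83  1.07]
```

step_arm --pt "0.001 -0.003 0.03 0.6 0.3 0.2 0" --pt "0.001 -0.003 0.06 0.6 0.3 0.2 0" --pt "0.001 -0.003 0.08 0.6 0.3 0.2 0" --pt "0.001 -0.003 0.092 0.6 0.3 0.2 0" --pt "0.001 -0.003 0.102 0.6 0.3 0.2 0" --pt "0.001 -0.003 0.104 0.6 0.3 0.2 0" --pt "0.001 -0.003 0.104 0.6 0.3 0.2 0"

```text
t: 23.5
position: [557.2, -266.9, 88.7]
tcp_rot: [0.707, -0.707, 0.0, 0.0]
ft_force: [0.9, 0.4, -0.4]
width: 0.01
```

```bash
python3 - <<'E'
from h import *
rows([(557,-267,80,-90)],0)
s,K2,T2=load("side");t,K1,T1=load("top");p=read_state()["position"]
c=lambda s,x,y,w,h,k:cv2.resize(s[y:y+h,x:x+w],None,fx=k,fy=k,interpolation=cv2.INTER_CUBIC)
a=c(s,245,80,80,80,5);b=c(t,340,140,80,80,5)
for q in [[p[0],p[1],p[2]+28]]:
    cv2.circle(a,tuple(int(v) for v in (proj(K2,T2,q)-[245,80]+.5)*5),3,(255,0,255),-1)
    cv2.circle(b,tuple(int(v) for v in (proj(K1,T1,q)-[340,140]+.5)*5),3,(255,0,255),-1)
cv2.imwrite("pics/st15.png",np.hstack([a,b]))
E
```

```text
[np.float64(0.0001), np.float64(0.0002), np.float64(0.0087), np.float64(0.0), np.float64(-0.05), np.float64(0.02), 0]
pos [ 557.2  -266.93   88.69] yaw -89.98
```

View pics/st15.png

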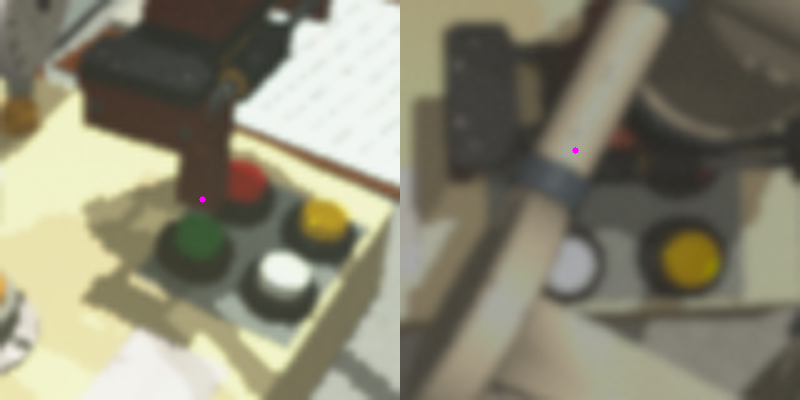

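The tip sits right above the green button: crop (203,200) over (198,235). I lower gently.

step_arm --pt "0 -0.001 0.004 0 0 0 0" --pt "0 -0.001 0.008 0 0 0 0" --pt "0 -0.001 0.012 0 0 0 0" --pt "0 -0.001 0.014 0 0 0 0" --pt "0 -0.001 0.014 0 0 0 0"

```text
t: 24.1
position: [558.6, -267.3, 75.4]
tcp_rot: [-0.707, 0.707, -0.001, -0.0]
ft_force: [-0.6, -0.3, 0.9]
width: 0.009
```

step_arm --pt "0 0 0.001 0 0 0 0" --pt "0 0 0.002 0 0 0 0" --pt "0 0 0.002 0 0 0 0"

```text
t: 24.4
position: [558.8, -267.3, 73.7]
tcp_rot: [0.707, -0.707, 0.001, -0.0]
ft_force: [-0.2, 0.3, 3.2]
width: 0.004
```

step_arm --pt "0 0 0.001 0 0 0 0" --pt "0 0 0.002 0 0 0 0" --pt "0 0 0.002 0 0 0 0"

```text
t: 24.7
position: [559.2, -267.3, 72.0]
tcp_rot: [0.707, -0.707, 0.002, -0.0]
ft_force: [0.6, 1.1, 4.9]
width: 0.004
```

step_arm --pt "0 0.0005 0.002 0 0 0 0" --pt "0 0.0005 0.003 0 0 0 0" --pt "0 0.0005 0.004 0 0 0 0" --pt "0 0.0005 0.004 0 0 0 0"

```text
t: 25.1
position: [559.6, -267.4, 69.7]
tcp_rot: [0.707, -0.707, 0.003, -0.001]
ft_force: [0.5, 1.5, 10.2]
width: 0.002
```

step_arm --pt "0 0.001 0.002 0 0 0 0" --pt "0 0.001 0.004 0 0 0 0" --pt "0 0.001 0.004 0 0 0 0" --pt "0 0.001 0.004 0 0 0 0"

```text
t: 25.5
position: [560.0, -267.5, 69.4]
tcp_rot: [0.707, -0.707, 0.005, -0.002]
ft_force: [-1.7, 3.1, 15.7]
width: 0.007
```

```bash
python3 - <<'E'
from h import *
s,K2,T2=load("side");S=read_state();print(S["position"],S["ft_force"])
c=lambda s,x,y,w,h,k:cv2.resize(s[y:y+h,x:x+w],None,fx=k,fy=k,interpolation=cv2.INTER_CUBIC)
cv2.imwrite("pics/s16.png",c(s,255,90,70,60,8))
E
```

```text
[ 559.95330227 -267.47577097   69.40536116] [-1.02424258  3.08592969 15.51178557]
```

View pics/s16.png

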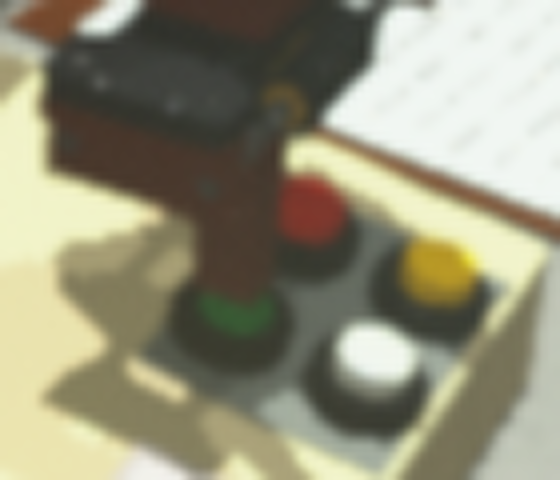

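It stopped dead at z=69.4, after about 6 mm of travel, with the force rising to 15 N. The picture shows the green cap sunk flush in its housing. I release and retreat.

step_arm --pt "0 0 -0.01 0 0 0 0" --pt "0 0 -0.03 0 0 0 0" --pt "0 0 -0.07 0 0 0 0" --pt "0 0 -0.11 0 0 0 0" --pt "0 0.04 -0.13 0 0 0 0" --pt "0 0.08 -0.13 0 0 0 0" --pt "0 0.12 -0.13 0 0 0 0" --pt "0 0.12 -0.13 0 0 0 0" --pt "0 0.12 -0.13 0 0 0 0" --pt "0 0.12 -0.13 0 0 0 0"

```text
t: 26.55
position: [439.0, -267.0, 197.7]
tcp_rot: [0.707, -0.707, 0.005, -0.002]
ft_force: [0.6, 0.7, 0.3]
width: 0.007
```

```bash
python3 - <<'E'
from h import *
s,K2,T2=load("side");t,K1,T1=load("top");S=read_state();print(S["position"],S["ft_force"],S["t"],np.abs(S["joint_velocities"]).max())
c=lambda s,x,y,w,h,k:cv2.resize(s[y:y+h,x:x+w],None,fx=k,fy=k,interpolation=cv2.INTER_CUBIC)
cv2.imwrite("pics/st17.png",np.hstack([c(s,200,90,130,100,3),c(t,285,95,130,100,3)]))
b=blob(s,(270,115,30,25),green);print("green now",b[0],"start (284.4,126.4)",b[3])
cv2.imwrite("pics/full17.png",t)
E
```

```text
[ 439.28480418 -266.93743768  197.61995146] [ 0.08892602  0.28737105 -0.96809324] 26.65 0.003007047588254424
green now [284.359375 126.421875] start (284.4,126.4) 64
```

View pics/st17.png

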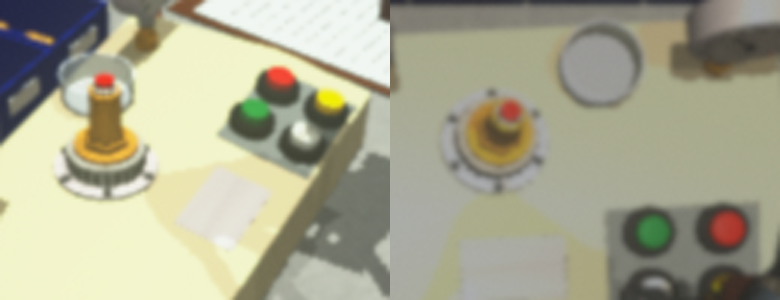

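The valve stands flush and upright in the port, and the green button is back where it started (284.4,126.4). The dish hasn't moved, and the robot is clear. I hand in.

```bash
python3 - <<'E'
from rig import *
print(close_job())
E
```

```text
the job is handed in; nothing more can be done
None
```

The valve is in the test port, let go, and the green start button was pressed fully in and released after that; the job is handed in at about 26.7 s. The rig reports no verdict.

**What I did**
- I gripped the brass, red-capped valve at mid-barrel (opening 27.9 mm) and set its nose in the bore.
- I turned it about 68° under roughly 5–8 N until it dropped 6.0 mm, then opened the fingers. I pressed the green button only after that.
- The button moved about 6 mm to its stop. The force peaked at about 16 N, above the 5 N the button needs.

**Last checks**
- Both views show the valve upright and flush on the collar.
- The green cap is back at its starting pixel (284.4, 126.4).
- The dish looks unmoved. The other buttons were not touched.
- The arm was clear and at rest, with the wrist force about zero. I did not look at the tray again after taking the valve.

**What disagreed**
- The fingertips were really about 39 mm higher than the reported TCP and the stated tool geometry imply. I saw this in the images and confirmed it with a 4–9 N touch on the valve's cap before gripping, then used the corrected height throughout.
- While I pressed and turned, the arm drifted 1–2 mm sideways and tilted up to about 0.8°. I corrected both before the keys dropped.

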